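# Draw the packing plate out from under a spindle head

### The job

The green spindle head, not yet bolted down, still stands nose-up on an aluminium packing plate. Take the wooden-handled flat screwdriver out of the tool block, seat its blade in the slotted brass keeper and turn that a quarter turn clockwise so its bar swings clear of the plate's front edge, touching the keeper with nothing but the screwdriver, then stand the screwdriver back in its hole. Draw the plate straight out by its red grip so the head settles level on the bed without being shifted, set the plate down flat on the floor of the empty wooden tray before letting go, and leave the other tools alone.

Things in the scene. Friction and masses are not known exactly. Their poses are not given: they have to be found in the camera images.
- bed: Fixed dark iron bed plate with a bright top, 293 (x) by 132 (y) by 16 mm, on the bench. Origin on the bench under the middle of the head's front edge; the bed reaches from x = -135 to +158 mm. -x is its front, the way the packing plate comes out (mostly to the robot's right); +x runs under the head. (A brown lamp shade hangs over its far part: bottom 0.58 m above the bench, x 0.53 to 0.80, y 0.09 to 0.36 m.)
- bed_seat (a point): Point on the bed's top (bed x = 150 mm, y = 0) where the middle of the head's rear bottom edge belongs; it is there at the start.
- head: Loose green spindle head, about 1.3 kg: base 150 mm long, 110 wide, 118 high. Origin: middle of its rear bottom edge; it extends to its -x (= bed's -x), z up. A 35 mm foot across each end: the rear one on the bed, the front one (bed x 0 to 35 mm) on the packing plate, so it starts 0.043 rad nose-up. With the plate gone it drops 5 mm and is level. Only weight and friction hold it.
- packing: Loose aluminium packing plate, 130 (x) by 56 (y) by 5 mm, 0.16 kg, flat on the bed, with a red grip block on it. Origin: middle of the front edge, underside; +x runs towards the head. Its last 45 mm are under the head's front foot and beyond; it must travel about 50 mm along the bed's -x to come out, and draws out with 3 to 15 N once the keeper is clear.
- packing_grip (a point): Middle of the red grip block, 20 mm above the plate's underside and 35 mm behind its front edge. The block is 14 mm thick along the plate's x, 44 mm wide along y, and its top is 34.5 mm above the plate's underside; 43 mm of free plate lie between it and the head's foot. Pinch it across the 14 mm.
- packing_mid (a point): Middle of the plate's underside.
- keeper (a joint): Angle of the slotted keeper, rad, growing clockwise seen from above. Near 0 its bar lies across the front edge of the plate and blocks it; above 1.1 the bar is clear of the plate's path; the stop is at 1.55. It turns stiffly (0.06 N m) and stays where it is left.
- keeper_slot (a point): Centre of the floor of the keeper's slot, on its upright axis (bed x -96, y +50 mm), 26.5 mm above the bench. Turns with the keeper: x along the slot and the bar (pivot to bar tip), z up. Slot 17.5 long, 5.2 wide, 6 mm deep, closed at its ends, edges chamfered, in a brass boss 28 by 18 mm whose top is 32.5 mm above the bench. Bar 14 wide, 6 thick, reaching 36 mm from the axis.
- driver: Loose flat screwdriver, 173 mm, 0.13 kg, upright in the tool block, blade down. Origin at the blade's tip; z from tip to handle. Blade 13 mm wide (x), 2.6 thick (y); shank 8 and ferrule 15 mm in diameter; wooden handle 30 wide (x), 22 thick (y), from 85 to 173 mm above the tip. The handle's lower face (85 mm above the tip) rests on the block's top.
- driver_tip (a point): Middle of the blade's tip, at the origin of the screwdriver.
- driver_grip (a point): Point in the handle on the tool's axis, 135 mm above the tip: pinch here across the 22 mm.
- tool_block: Fixed pale wooden tool block, 52 mm (its x) by 150 mm (its y) by 88 mm high, origin under its centre. In the middle it has a 19 mm square hole right through, home of the screwdriver; a blue file handle and a steel punch stand fixed in it 52 mm to either side (up to 50 mm above its top).
- block_hole (a point): Centre of the mouth of the block's hole, 88 mm above the bench. With the screwdriver home its tip is 3 mm above the bench.
- tray: Empty loose wooden tray, 114 mm (its x) by 164 mm (its y) by 30 mm high; inside 100 by 148 mm, floor 6 mm above the bench. Origin: centre of the underside. The plate fits flat with its length along the tray's y.
- rouge_bar: Bystander, a loose red bar of polishing compound lying on the bench; leave it.
- green_bar: Bystander, a loose green bar of polishing compound lying on the bench; leave it.
- pumice_jar: Bystander, a loose clear jar with the black lid lying on the bench; leave it.
- pliers: Bystander, a loose blue-handled pliers lying on the bench; leave it.
- hammer: Bystander, a loose hammer lying on the bench; leave it.
- caliper: Bystander, a loose caliper lying on the bench; leave it.

How it is judged:
On the way, in this order (a step that is already met when the one before it is completed fails the run):
1. the blade is seated in the keeper's slot (distance between driver_tip and keeper_slot below 0.0055 m), for 0.2 s.
2. the keeper is turned clear with the blade still seated (value of joint keeper above 1.2 rad and distance between driver_tip and keeper_slot below 0.0055 m), for 0.1 s.
3. the screwdriver stands in its hole again, released (horizontal distance between driver and block_hole below 0.008 m and z of driver in the frame of tool_block below 0.01 m and angle between driver's own z axis and vertical below 0.1 rad and contact force between the fingers and driver below 0.1 N), for 0.2 s.
4. the plate is out from under the head, which sits level where it was (x of packing_mid in the frame of bed below -0.07 m and horizontal distance between head and bed_seat below 0.01 m and angle between the x axis of head and the x axis of bed, either way round below 0.05 rad and angle between head's own z axis and vertical below 0.015 rad), for 0.2 s.
5. the plate is set on the floor of the tray, still held (x of packing_mid in the frame of tray between -0.035 and 0.035 m and y of packing_mid in the frame of tray between -0.035 and 0.035 m and z of packing_mid in the frame of tray below 0.013 m and angle between packing's own z axis and vertical below 0.08 rad and contact force between the fingers and packing above 0.3 N), for 0.05 s.
At the end, for the whole second after the job is handed in: Plate flat in the tray (tilt < 0.08 rad, middle within 35 mm of its centre in x and y, at most 7 mm off the floor); head level (< 0.015 rad), within 10 mm and 0.05 rad of its place; keeper > 1.15 rad; screwdriver upright in its hole, within 7 mm of home; tray upright, plate and head at rest (all of step 3 and x of packing_mid in the frame of tray between -0.035 and 0.035 m and y of packing_mid in the frame of tray between -0.035 and 0.035 m and z of packing_mid in the frame of tray below 0.013 m and angle between packing's own z axis and vertical below 0.08 rad and horizontal distance between head and bed_seat below 0.01 m and angle between the x axis of head and the x axis of bed, either way round below 0.05 rad and angle between head's own z axis and vertical below 0.015 rad and value of joint keeper above 1.15 rad and linear speed of each of packing, head below 0.02 m/s and angle between tray's own z axis and vertical below 0.1 rad); the robot touches nothing.
It fails at once if the head is pushed more than 15 mm off its seat (horizontal distance between head and bed_seat above 0.015 m).
It fails at once if the head is tipped by more than 0.1 rad (angle between head's own z axis and vertical above 0.1 rad).
It fails at once if the gripper or arm touches the keeper (contact force between any of the arm, the fingers and keeper above 1 N).
It fails at once if a bystander is moved by more than 30 mm (distance of any of rouge_bar, green_bar, pumice_jar, pliers, hammer, caliper from where it was at the start of the episode above 0.03 m).
It also fails if it takes over 72 s, if anything falls off the work surface, if the arm or the gripper's body presses on something with over 40 N, if the wrist force passes 120 N, or if a joint passes its speed limit or range.

### The arm

A 6-joint arm with a two-finger parallel gripper is mounted at the origin on a cart in front of the work surface, level with it; the furniture and walls round the work are solid. World frame = base frame: x ahead of the robot, y to its left, z up, the work surface at z = 0. Lengths are in m, angles in rad, forces in N, time in s.
With the tool pointing down it reaches from about 0.3 to 0.775 m from the base axis. Payload 14.6 kg.
Tool frame: the origin (TCP) lies midway between the tips of the shut fingers; the grasp point (between the pads) lies 19 mm behind it; z points along the fingers, y is the line along which they close (so a half turn about z gives the same grasp; the last joint's range is limited). The gripper opens to 94 mm and grips with 3 to 60 N. Pads are 16 mm wide; open, the fingers measure 119 mm over their backs; the gripper's body (75 mm by 177 mm) begins 78 mm behind the grasp point.
Start: joints at [1.131, 0.3, 1.521, -0, 1.321, -0.067], TCP at [0.2, 0.512, 0.205] pointing down, gripper open.
Joint ranges: [-3.03, 3.03], [-0.79, 2.21], [0.23, 2.52], [-1.04, 4.18], [0, 3.07], [-2.55, 2.55]. Speed limits (rad/s): [2.22, 2.22, 2.57, 3.14, 3.14, 3.14].

### API

Orientations are given as [roll, pitch, yaw] about the fixed x, y, z axes, in that order (R = Rz(yaw) Ry(pitch) Rx(roll)).
In Python, from station import telemetry, optics, ctrl gives the robot as it stands.
- The arm moves only by the tool carry_out, never from a script. Its argument "plan" is a list that holds one entry, the list of rows, each a list of 7 numbers: the shift along the tool's x, y, z in mm, then the turn, a rotation vector about the tool's x, y, z in rad, then the finger opening in mm, from 0 to 94. A call has 1 to 20 rows; each row shifts and turns the commanded pose from where the row before left it, along the tool's axes as they then stand; what a row does not reach is not made up. A row lasts 1/12 s, in which the tool goes at most 41.7 mm and 7.16 degrees, less where a joint would pass 70% of its speed; a pose out of reach is approached as far as the arm can. A call with a gripper value outside its range is refused whole. The fingers move at their own pace and stop on an object; "squeeze" is the grip in N (left out, the last holds). Time passes only in rows, so rows that do not move let the fingers close. It gives the time, the measured TCP pose, the force, the opening and the grip force at its end, in the units of the state.
- telemetry.get_obs(): the state, without advancing time (a new reading comes with each control period).
- optics.camera(name): name is "scene" or "side" or "wrist"; returns a dict with "pixels" (480x640x3 uint8, red, green, blue), "intrinsics" (3x3 intrinsics, pixels), "dist_coeffs" ([k1, k2, p1, p2, k3] as OpenCV has them; the pictures are not rectified), "origin" and "rotation" of the camera in the world. Camera axes: x right, y down, z forward; pixel columns grow to the right and rows downward; lengths in m; the calibration is good to about 2 mm. A picture is of the moment at which its call begins. There is no depth.
- ctrl.hand_in(): hands the job in; it is judged then, once.
The state is a dict: "time_s": time; "qpos": joint angles; "joint_vel": joint speeds; "tau": joint torques, N m; "ee_pos": TCP position; "eef_rot": TCP orientation; "force": force on the tool from outside, world axes, zero at the start; "moment": the same for the moment, N m; "grip_width": finger opening in m; "grip_force": force on a finger pad.
Only numpy, scipy, OpenCV 4.12 (cv2) and the standard library are available. Lean on these libraries where they do the work, as an engineer would, in place of code of your own. Each camera call takes 0.05 s, during which the arm holds its last target. There are 200 camera calls.

## Working session

There is one attempt and no reset: what is moved stays moved. The work goes in short steps, Python scripts to look and compute and a tool call to move; the robot and the scene stay as the last step left them, time stands still between calls to the robot, and variables do not carry over. Pictures are saved under pics/ and viewed, at most 10 in all, crops included, and the job is handed in when it is done.

Besides the shell and the picture viewer there is one more tool, called after ">>>" as a command line: name --argument value ..., lists and objects as JSON in quotes. carry_out: Moves the arm, as the interface text tells. Its arguments: {"type":"object","properties":{"plan":{"type":"array","items":{"type":"array","items":{"type":"array","items":{"type":"number"}}}},"squeeze":{"type":"number"}},"required":["plan"]}

```bash
mkdir -p pics; ls
cat > h.py <<'E'
import numpy as np, cv2
from station import telemetry, optics, ctrl
from scipy.spatial.transform import Rotation as R
def snap(n,f=None):
    c=optics.camera(n); c={k:(np.array(v) if k!='pixels' else np.array(v,np.uint8)) for k,v in c.items()}
    if f: cv2.imwrite('pics/'+f, c['pixels'][:,:,::-1]); np.save('pics/'+f[:-4]+'.npy',c,allow_pickle=True)
    return c
def load(f): return np.load('pics/'+f+'.npy',allow_pickle=True).item()
def rays(c,px):
    p=cv2.undistortPoints(np.array(px,float).reshape(-1,1,2),c['intrinsics'],c['dist_coeffs']).reshape(-1,2)
    d=np.c_[p,np.ones(len(p))]@c['rotation'].T
    return d
def onplane(c,px,z):
    d=rays(c,px); o=c['origin']; return o+d*((z-o[2])/d[:,2])[:,None]
def proj(c,P):
    Rm=c['rotation'].T; return cv2.projectPoints(np.array(P,float).reshape(-1,1,3),cv2.Rodrigues(Rm)[0],-Rm@c['origin'],c['intrinsics'],c['dist_coeffs'])[0].reshape(-1,2)
E
python3 - <<'E'
from h import *
for n in ['scene','side','wrist']:
    c=snap(n,n+'0.png'); print(n,c['origin'],c['rotation'].round(3).tolist(),c['intrinsics'][0,0])
o=telemetry.get_obs(); print(o)
E
```

```text
pics
scene [-0.30915911 -0.93310515  1.27197123] [-2.311, 0.019, -0.806] 577.7415547495042
side [ 0.04399311 -0.87285995  1.14367496] [-2.377, -0.01, -0.538] 603.4547373947132
wrist [0.13985359 0.53562799 0.38346922] [2.913, 0.001, 1.197] 423.5045391422047
{'time_s': 0.15, 'qpos': array([ 1.13139794e+00,  3.00347596e-01,  1.52143425e+00, -1.35722823e-05,
        1.32071998e+00, -6.65872851e-02]), 'joint_vel': array([ 0.00064336, -0.00048256, -0.00195114, -0.00095654,  0.00193872,
       -0.00152933]), 'tau': array([ 1.70476582e-03, -5.31956363e+01, -3.52825177e+01,  7.09500792e-02,
        2.35455029e-02, -8.58796511e-05]), 'ee_pos': array([0.20024129, 0.51203311, 0.2050162 ]), 'eef_rot': array([-3.14068461e+00, -4.73771878e-05,  2.76878490e+00]), 'force': array([-0.34276577, -0.0546737 ,  0.57788584]), 'moment': array([-0.02274369, -0.03766235,  0.03305933]), 'grip_force': 0.0, 'grip_width': 0.09397130712169544}
```

View pics/scene0.png

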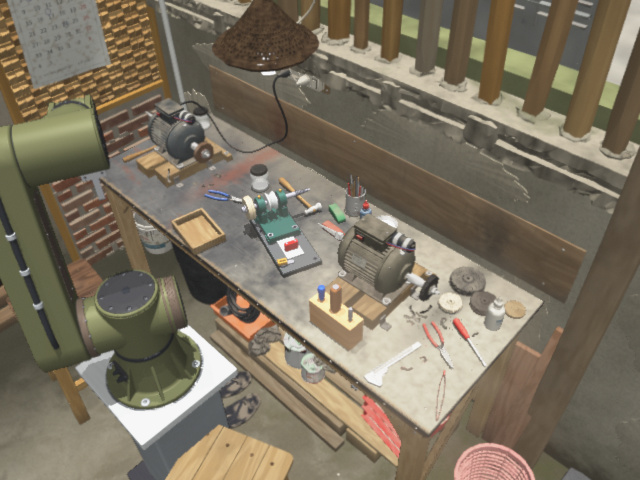

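View pics/side0.png

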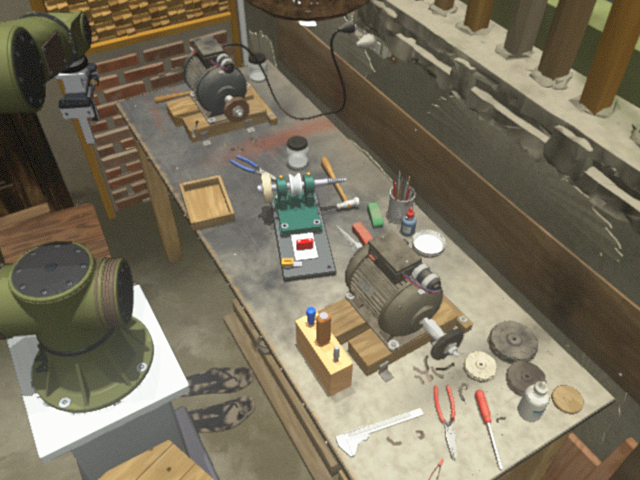

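```bash
sed -i "s/    if f: cv2/    c['rotation']=R.from_euler('xyz',c['rotation']).as_matrix() if c['rotation'].size==3 else c['rotation']\n    if f: cv2/" h.py
python3 - <<'E'
from h import *
for n in ['scene','side','wrist']:
    c=load(n+'0'); c['rotation']=R.from_euler('xyz',c['rotation']).as_matrix(); np.save(f'pics/{n}0.npy',c,allow_pickle=True)
s=load('scene0'); d=load('side0')
def both(a,b,z): print(z,onplane(s,[a],z)[0].round(3),onplane(d,[b],z)[0].round(3))
both((291,244),(305,243),.05) #grip
both((283,262),(289,263),.03) #keeper
both((336,300),(324,327),.17)
both((337,315),(321,345),.088) 
both((198,228),(207,200),.02) 
im=cv2.resize(d['pixels'][140:400,170:400,::-1],None,fx=2.3,fy=2.3,interpolation=cv2.INTER_CUBIC); cv2.imwrite('pics/c1.png',im)
w=load('wrist0'); T=telemetry.get_obs(); Rt=R.from_euler('xyz',T['eef_rot']).as_matrix()
print('cam in tool',Rt.T@(w['origin']-T['ee_pos']),'\n',(Rt.T@w['rotation']).round(3),'\n',Rt.round(3), w['intrinsics'])
E
```

```text
0.05 [0.54  0.034 0.05 ] [0.54  0.032 0.05 ]
0.03 [0.482 0.011 0.03 ] [0.482 0.01  0.03 ]
0.17 [ 0.391 -0.29   0.17 ] [ 0.407 -0.282  0.17 ]
0.088 [ 0.407 -0.279  0.088] [ 0.409 -0.268  0.088]
0.02 [0.406 0.336 0.02 ] [0.403 0.333 0.02 ]
cam in tool [ 0.06484203 -0.00018305 -0.17844986] 
 [[-0.001 -0.974 -0.227]
 [ 1.    -0.001 -0.   ]
 [-0.    -0.227  0.974]] 
 [[-0.931  0.364 -0.   ]
 [ 0.364  0.931 -0.001]
 [ 0.    -0.001 -1.   ]] [[423.50453914   0.         316.71745565]
 [  0.         423.50453914 240.65896267]
 [  0.           0.           1.        ]]
```

View pics/c1.png

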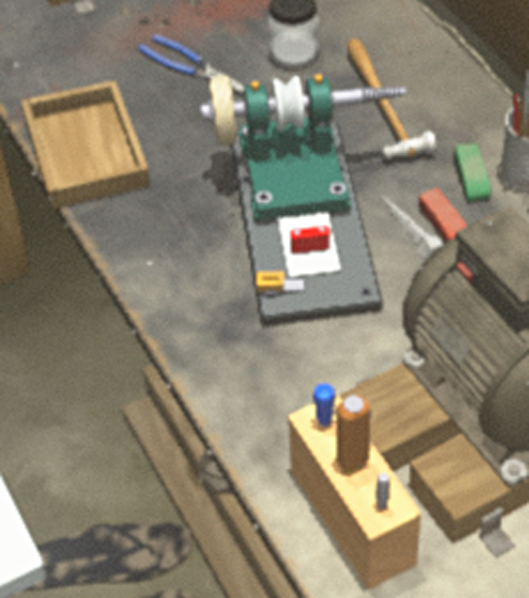

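>>> carry_out --plan '[[[-30.4, -20.5, -6.25, 0, 0, 0, 60], [-30.4, -20.5, -6.25, 0, 0, 0, 60], [-30.4, -20.5, -6.25, 0, 0, 0, 60], [-30.4, -20.5, -6.25, 0, 0, 0, 60], [-30.4, -20.5, -6.25, 0, 0, 0, 60], [-30.4, -20.5, -6.25, 0, 0, 0, 60], [-30.4, -20.5, -6.25, 0, 0, 0, 60], [-30.4, -20.5, -6.25, 0, 0, 0, 60], [-30.4, -20.5, -6.25, 0, 0, 0, 60], [-30.4, -20.5, -6.25, 0, 0, 0, 60], [-30.4, -20.5, -6.25, 0, 0, 0, 60], [-30.4, -20.5, -6.25, 0, 0, 0, 60], [0, 0, 0, 0, 0, -0.124, 60], [0, 0, 0, 0, 0, -0.124, 60], [0, 0, 0, 0, 0, -0.124, 60], [0, 0, 0, 0, 0, 0, 60]]]'

```text
time_s: 1.48
ee_pos: [0.4505, 0.15, 0.2802]
eef_rot: [-3.141, -0.0, -3.137]
force: [-0.5, 0.8, -0.2]
grip_width: 0.0601
grip_force: 0.0
```

Run:
```python
from h import *
c=snap('wrist','w1.png'); o=telemetry.get_obs(); print(o['time_s'],o['ee_pos'],o['eef_rot'],c['origin'])
```

```text
1.5333 [0.45041643 0.15015974 0.28028294] [-3.14151074e+00 -3.50429496e-04  3.13866062e+00] [0.38560204 0.14925355 0.45878778]
```

View pics/w1.png

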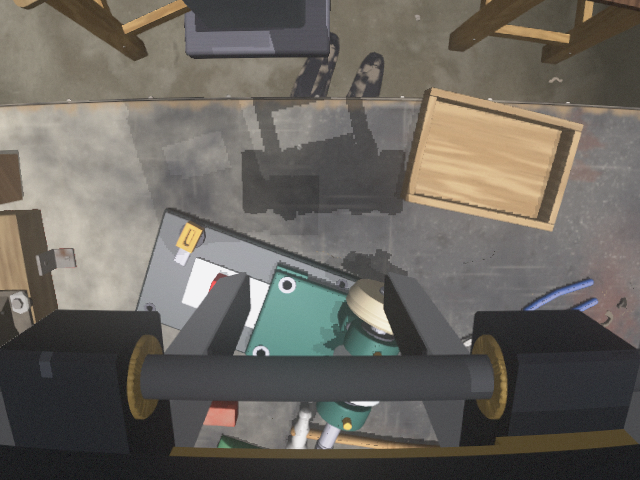

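Run:
```python
from h import *
c=load('w1'); im=c['pixels']; hsv=cv2.cvtColor(im,cv2.COLOR_RGB2HSV)
# tray: wood contour
m=cv2.inRange(hsv,(8,60,60),(28,255,255)); m[:, :395]=0; m[:80]=0;m[240:]=0
m=cv2.morphologyEx(m,cv2.MORPH_CLOSE,np.ones((9,9)))
k=max(cv2.findContours(m,0,1)[0],key=cv2.contourArea); print('tray',cv2.boxPoints(cv2.minAreaRect(k)).round(1).tolist())
ap=cv2.approxPolyDP(cv2.convexHull(k),6,True).reshape(-1,2); print(ap.tolist()); T=onplane(c,ap,.03); print(T.round(4).tolist())
# keeper yellow
m=cv2.inRange(hsv,(12,130,120),(30,255,255)); m[:200]=0;m[265:]=0;m[:,:150]=0;m[:,230:]=0
k=max(cv2.findContours(m,0,1)[0],key=cv2.contourArea); r=cv2.minAreaRect(k);print('boss',r); B=onplane(c,cv2.boxPoints(r),.0325);print(B.round(4).tolist(),B.mean(0))
print(np.linalg.norm(np.diff(B,axis=0),axis=1))
# white plate
m=cv2.inRange(hsv,(0,0,215),(180,40,255)); m[:240]=0;m[340:]=0;m[:,:150]=0;m[:,275:]=0
k=max(cv2.findContours(m,0,1)[0],key=cv2.contourArea);ap=cv2.approxPolyDP(k,4,True).reshape(-1,2);print('plate',ap.tolist(),onplane(c,ap,.021).round(4).tolist())
# bed long edge
P=onplane(c,[(168,209),(357,278),(133,320)],.016);print('bed',P.round(4).tolist())
im2=cv2.resize(im[195:360,125:410,::-1],None,fx=2.8,fy=2.8,interpolation=cv2.INTER_CUBIC);cv2.imwrite('pics/c2.png',im2)
```

```text
tray [[389.8999938964844, 197.5], [415.70001220703125, 73.80000305175781], [586.2999877929688, 109.4000015258789], [560.5, 233.10000610351562]]
[[410, 101], [434, 87], [570, 106], [583, 125], [552, 230], [400, 196]]
[[0.3446, 0.2406, 0.03], [0.3308, 0.2637, 0.03], [0.3444, 0.4057, 0.03], [0.3627, 0.422, 0.03], [0.4728, 0.4006, 0.03], [0.4383, 0.2345, 0.03]]
boss ((196.0, 241.0), (0.0, 0.0), 0.0)
[[0.4857, 0.024, 0.0325], [0.4857, 0.024, 0.0325], [0.4857, 0.024, 0.0325], [0.4857, 0.024, 0.0325]] [0.48568144 0.0240368  0.0325    ]
[0. 0. 0.]
plate [[237, 273], [196, 258], [182, 302], [196, 307], [220, 269], [228, 275]] [[0.5239, 0.0635, 0.021], [0.5072, 0.0195, 0.021], [0.5581, 0.0003, 0.021], [0.5638, 0.0157, 0.021], [0.5195, 0.0451, 0.021], [0.5262, 0.0535, 0.021]]
bed [[0.4546, -0.0092, 0.016], [0.5306, 0.1942, 0.016], [0.583, -0.0608, 0.016]]
```

View pics/c2.png

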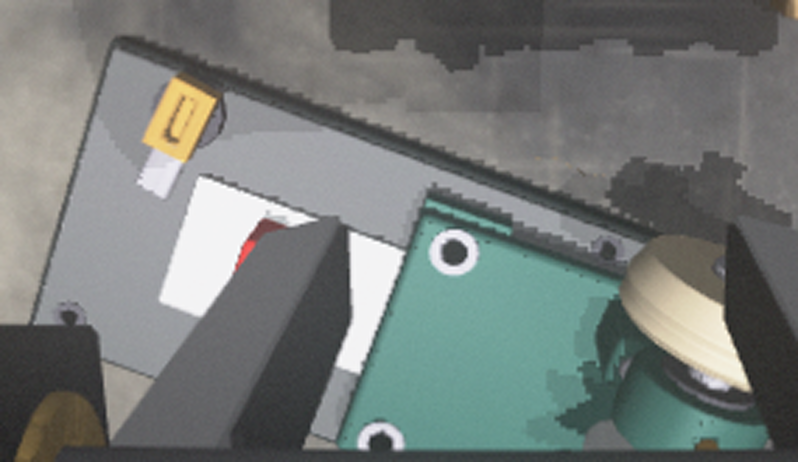

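>>> carry_out --plan '[[[2.7, -38.2, -1.8, 0, 0, 0, 60], [2.7, -38.2, -1.8, 0, 0, 0, 60], [2.7, -38.2, -1.8, 0, 0, 0, 60], [2.7, -38.2, -1.8, 0, 0, 0, 60], [2.7, -38.2, -1.8, 0, 0, 0, 60], [2.7, -38.2, -1.8, 0, 0, 0, 60], [2.7, -38.2, -1.8, 0, 0, 0, 60], [2.7, -38.2, -1.8, 0, 0, 0, 60], [2.7, -38.2, -1.8, 0, 0, 0, 60], [2.7, -38.2, -1.8, 0, 0, 0, 60], [2.7, -38.2, -1.8, 0, 0, 0, 60], [0, 0, 0, 0, 0, 0, 60]]]'

```text
time_s: 2.53
ee_pos: [0.4194, -0.2746, 0.2997]
eef_rot: [-3.141, -0.001, 3.132]
force: [-0.1, 1.0, -0.8]
grip_width: 0.0598
grip_force: 0.0
```

Run:
```python
from h import *
c=snap('wrist','w2.png'); o=telemetry.get_obs(); print(o['time_s'],o['ee_pos'],o['eef_rot'])
c=load('w1'); im=c['pixels']; hsv=cv2.cvtColor(im,cv2.COLOR_RGB2HSV)
print(hsv[237,186:196].tolist())
m=cv2.inRange(hsv,(10,90,90),(32,255,255)); m[:205]=0;m[262:]=0;m[:,:165]=0;m[:,230:]=0
k=max(cv2.findContours(m,0,1)[0],key=cv2.contourArea); r=cv2.minAreaRect(k);print('boss',r); B=onplane(c,cv2.boxPoints(r),.0325);print(B.round(4).tolist(),B.mean(0))
print(np.linalg.norm(np.diff(B,axis=0),axis=1))
T=onplane(c,[(430,89),(582,126),(552,230),(407,199)],.03);print(T.round(4).tolist(),T.mean(0))
```

```text
2.5833 [ 0.41981647 -0.27219728  0.29963917] [ 3.14109339e+00 -9.49938157e-04  3.13254002e+00]
[[17, 104, 142], [18, 123, 187], [21, 126, 233], [22, 121, 240], [22, 123, 240], [21, 124, 237], [19, 127, 219], [20, 129, 232], [22, 123, 237], [22, 123, 238]]
boss ((189.09999084472656, 236.8000030517578), (17.88854217529297, 27.280029296875), 26.56505012512207)
[[0.4901, 0.0014, 0.0325], [0.4641, 0.0161, 0.0325], [0.4725, 0.0324, 0.0325], [0.4986, 0.0179, 0.0325]] [0.48132521 0.01695153 0.0325    ]
[0.02983799 0.01831054 0.02989323]
[[0.3328, 0.2599, 0.03], [0.3638, 0.421, 0.03], [0.4728, 0.4006, 0.03], [0.4414, 0.2418, 0.03]] [0.40267795 0.33082277 0.03      ]
```

View pics/w2.png

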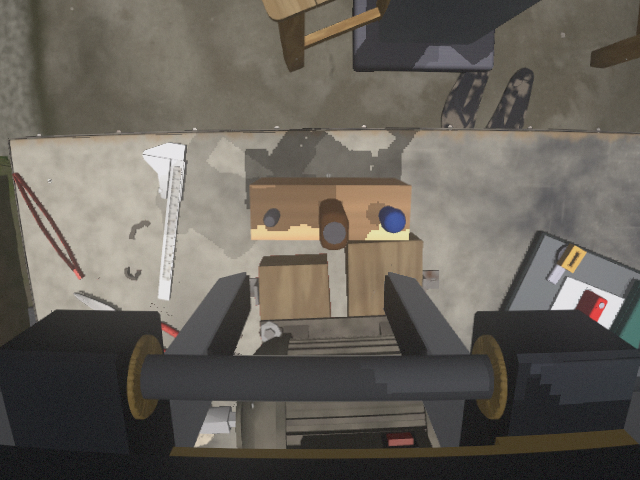

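Run:
```python
from h import *
c=load('w2'); im=c['pixels']; hsv=cv2.cvtColor(im,cv2.COLOR_RGB2HSV)
g=cv2.cvtColor(im,cv2.COLOR_RGB2GRAY)
print('col300',g[172:250:1,300].tolist()); print('row210L',g[212,240:262].tolist(),'R',g[212,400:420].tolist())
print('row',hsv[232,315:352].tolist())
P=onplane(c,[(250,184),(410,184),(411,240),(250,241)],.088);print(P.round(4).tolist(),P.mean(0))
for z,px in ((.176,(334,232)),(.088,(330,200))): print(onplane(c,[px],z))
print(proj(c,[[.405,-.28,.138],[.405,-.28,.176]]))
cv2.imwrite('pics/c3.png',cv2.resize(im[170:260,240:430,::-1],None,fx=4,fy=4,interpolation=cv2.INTER_CUBIC))
```

```text
col300 [88, 88, 86, 86, 88, 87, 82, 81, 83, 84, 81, 82, 83, 105, 110, 112, 112, 111, 115, 114, 114, 114, 111, 113, 112, 114, 113, 114, 116, 117, 119, 116, 119, 122, 121, 119, 120, 119, 118, 119, 116, 118, 115, 118, 116, 117, 118, 122, 121, 120, 120, 119, 183, 190, 199, 204, 204, 204, 206, 205, 203, 204, 203, 201, 199, 197, 194, 190, 172, 167, 164, 164, 168, 166, 165, 162, 163, 161]
row210L [151, 150, 146, 146, 148, 145, 142, 141, 141, 143, 129, 117, 120, 120, 117, 117, 120, 116, 117, 116, 120, 116] R [72, 72, 92, 135, 150, 151, 151, 150, 150, 152, 157, 161, 159, 159, 159, 158, 159, 157, 154, 149]
row [[20, 87, 228], [19, 87, 228], [20, 87, 229], [20, 87, 229], [16, 97, 137], [13, 109, 84], [12, 96, 90], [14, 101, 91], [0, 19, 107], [0, 0, 105], [158, 10, 104], [165, 10, 106], [150, 10, 103], [174, 12, 107], [162, 12, 106], [162, 12, 105], [150, 7, 103], [168, 12, 105], [168, 12, 105], [156, 12, 103], [173, 10, 105], [158, 10, 105], [160, 15, 102], [165, 10, 105], [162, 12, 104], [156, 12, 106], [158, 10, 104], [150, 12, 105], [173, 10, 107], [170, 7, 103], [0, 10, 98], [13, 85, 96], [13, 108, 90], [15, 102, 117], [15, 102, 168], [14, 101, 175], [14, 99, 177]]
[[0.391, -0.3362, 0.088], [0.3925, -0.1886, 0.088], [0.4456, -0.1857, 0.088], [0.4449, -0.3386, 0.088]] [ 0.41852148 -0.2622681   0.088     ]
[[ 0.41850154 -0.26240373  0.176     ]]
[[ 0.4067494  -0.26258044  0.088     ]]
[[310.38286808 206.24668895]
 [309.61524168 213.96818735]]
```

View pics/c3.png

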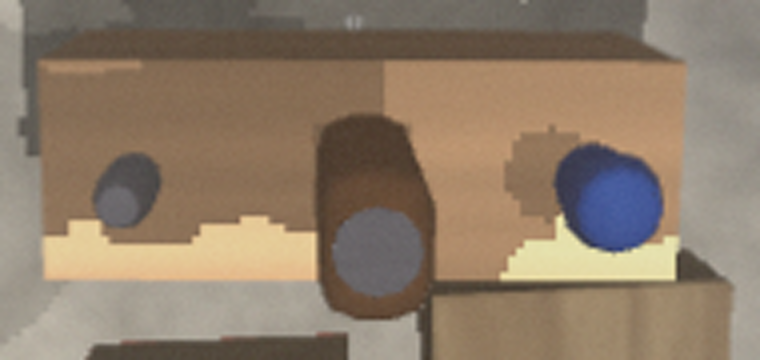

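>>> carry_out --plan '[[[1.3, 10.2, 20, 0, 0, 0, 40], [0, 0, 20, 0, 0, 0, 40], [0, 0, 25, 0, 0, 0, 40], [0, 0, 25, 0, 0, 0, 40], [0, 0, 25, 0, 0, 0, 40], [0, 0, 25, 0, 0, 0, 40], [0, 0, 20, 0, 0, 0, 40], [0, 0, 20.5, 0, 0, 0, 40], [0, 0, 0, 0, 0, 0, 40], [0, 0, 0, 0, 0, 0, 15], [0, 0, 0, 0, 0, 0, 15], [0, 0, 0, 0, 0, 0, 15], [0, 0, 0, 0, 0, 0, 15], [0, 0, 0, 0, 0, 0, 15], [0, 0, 0, 0, 0, 0, 15]]]' --squeeze 45

```text
time_s: 3.83
ee_pos: [0.4198, -0.2601, 0.1212]
eef_rot: [-3.14, 0.002, 3.14]
force: [1.0, -0.7, 7.3]
grip_width: 0.0218
grip_force: 45.0
```

>>> carry_out --plan '[[[0, 0, -10, 0, 0, 0, 15], [0, 0, -20, 0, 0, 0, 15], [0, 0, -30, 0, 0, 0, 15], [0, 0, -30, 0, 0, 0, 15], [0, 0, -30, 0, 0, 0, 15], [0, 0, -20, 0, 0, 0, 15], [0, 0, -10, 0, 0, 0, 15], [-7.7, 34, 0, 0, 0, 0, 15], [-7.7, 35, 0, 0, 0, 0, 15], [-7.7, 35, 0, 0, 0, 0, 15], [-8, 35, 0, 0, 0, 0, 15], [-8, 35, 0, 0, 0, 0, 15], [-8, 35, 0, 0, 0, 0, 15], [-8, 35, 0, 0, 0, 0, 15], [-7.6, 35, 0, 0, 0, 0, 15], [0, 0, 0, 0, 0, 0.12, 15], [0, 0, 20, 0, 0, 0.12, 15], [0, 0, 30, 0, 0, 0.12, 15], [0, 0, 28, 0, 0, 0, 15], [0, 0, 0, 0, 0, 0, 15]]]'

```text
time_s: 5.5
ee_pos: [0.4795, 0.0194, 0.1867]
eef_rot: [-3.139, -0.008, 2.781]
force: [-1.0, 0.5, -1.9]
grip_width: 0.022
grip_force: 45.0
```

Run:
```python
from h import *
c=snap('wrist','w3.png'); o=telemetry.get_obs(); print(o['time_s'],o['ee_pos'],o['eef_rot'],o['grip_width'])
print(proj(c,[o['ee_pos']-[0,0,.118],[.4833,.0217,.0325],[.4825,.019,.0325]]))
cv2.imwrite('pics/c4.png',cv2.resize(c['pixels'][150:320,200:430,::-1],None,fx=3.4,fy=3.4,interpolation=cv2.INTER_CUBIC))
```

```text
5.55 [0.4806994  0.01931712 0.1898533 ] [-3.13995525 -0.00512644  2.78150045] 0.021935244824560652
[[317.892863   238.63887516]
 [321.81105137 230.06011303]
 [318.30945999 230.31196187]]
```

View pics/c4.png

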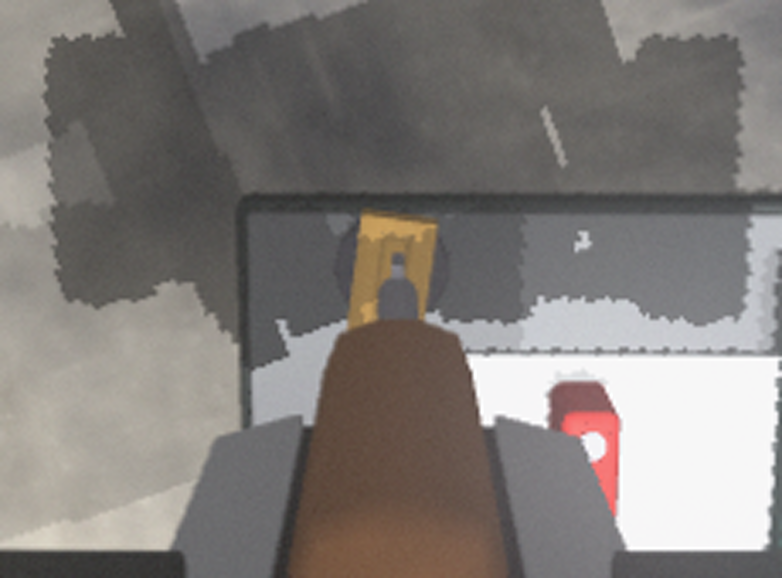

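>>> carry_out --plan '[[[0, 0, 8, 0, 0, 0.06, 15], [0, 0, 8, 0, 0, 0.06, 15], [0, 0, 8, 0, 0, 0, 15], [0, 0, 6, 0, 0, 0, 15], [0, 0, 0, 0, 0, 0, 15], [0, 0, 0, 0, 0, 0, 15], [0, 0, 0, 0, 0, 0, 15]]]'

```text
time_s: 6.13
ee_pos: [0.4823, 0.0192, 0.1624]
eef_rot: [3.141, 0.001, 2.662]
force: [0.4, -0.2, -1.5]
grip_width: 0.0218
grip_force: 45.0
```

Run:
```python
from h import *
c=snap('wrist','w4.png'); o=telemetry.get_obs(); print(o['time_s'],o['ee_pos'],o['eef_rot'],o['force'])
print(proj(c,[o['ee_pos']-[0,0,.118],[.4833,.0217,.0325]]))
cv2.imwrite('pics/c5.png',cv2.resize(c['pixels'][195:270,270:370,::-1],None,fx=8,fy=8,interpolation=cv2.INTER_CUBIC))
```

```text
6.1833 [0.48231274 0.01919706 0.1623562 ] [3.14124294e+00 7.02979603e-04 2.66156703e+00] [ 0.41635016 -0.03624272 -0.26659977]
[[316.83215462 234.68493972]
 [320.41899083 230.90496694]]
```

View pics/c5.png

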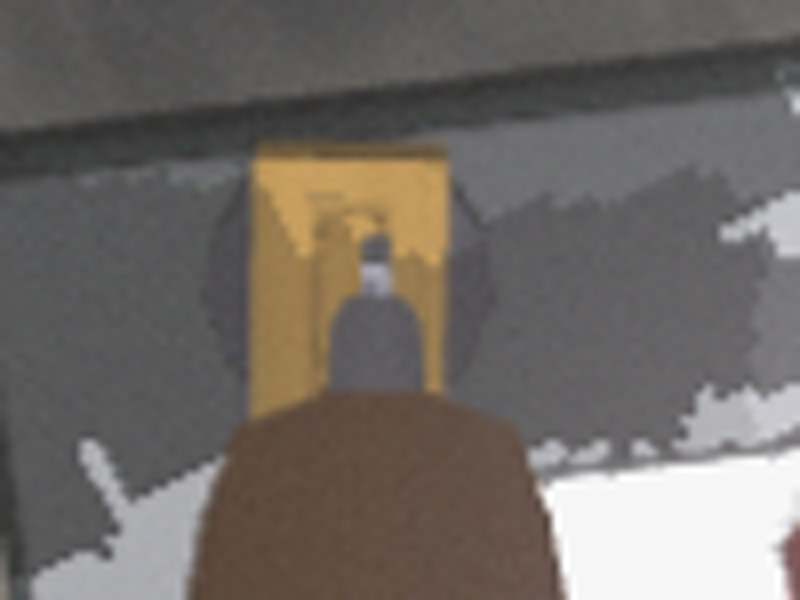

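Run:
```python
from h import *
c=load('w4'); o=telemetry.get_obs(); Rt=R.from_euler('xyz',o['eef_rot']).as_matrix()
t=lambda p:(Rt.T@(p-o['ee_pos'])*1000).round(2)
cr=lambda x,y:(270+x/8-.44,195+y/8-.44)
print('blade corner',t(onplane(c,[cr(375,235)],.0444)[0]))
B=onplane(c,[cr(250,155),cr(447,155)],.0325); print('boss far corners',[t(b) for b in B])
S=onplane(c,[cr(315,208),cr(385,208)],.0325); print('slot far end',[t(b) for b in S])
```

```text
blade corner [  7.93  -0.32 117.95]
boss far corners [array([ 13.16, -11.84, 129.84]), array([ 13.15,   6.31, 129.85])]
slot far end [array([  8.2 ,  -5.88, 129.85]), array([  8.19,   0.6 , 129.85])]
```

>>> carry_out --plan '[[[-2.2, -2.4, 0, 0, 0, 0, 15], [0, 0, 5, 0, 0, 0, 15], [0, 0, 4, 0, 0, 0, 15], [0, 0, 3, 0, 0, 0, 15], [0, 0, 2, 0, 0, 0, 15], [0, 0, 2, 0, 0, 0, 15], [0, 0, 1, 0, 0, 0, 15], [0, 0, 0, 0, 0, 0, 15], [0, 0, 0, 0, 0, 0, 15]]]'

```text
time_s: 6.93
ee_pos: [0.4829, 0.0161, 0.1448]
eef_rot: [3.142, 0.0, 2.661]
force: [-0.3, 0.1, -1.6]
grip_width: 0.0219
grip_force: 45.0
```

>>> carry_out --plan '[[[0, 0, 0.7, 0, 0, 0, 15], [-0.03, -0.14, 0, 0, 0, 0.1, 15], [-0.03, -0.14, 0, 0, 0, 0.1, 15], [-0.03, -0.14, 0, 0, 0, 0.1, 15], [-0.03, -0.14, 0, 0, 0, 0.1, 15], [-0.03, -0.14, 0, 0, 0, 0.1, 15], [-0.03, -0.14, 0, 0, 0, 0.1, 15], [-0.03, -0.14, 0, 0, 0, 0.1, 15], [0, 0, 0, 0, 0, 0, 15]]]'

```text
time_s: 7.68
ee_pos: [0.4825, 0.0152, 0.1445]
eef_rot: [3.141, 0.0, 1.956]
force: [-1.1, -0.6, 4.8]
grip_width: 0.0213
grip_force: 45.0
```

Run:
```python
from h import *
o=telemetry.get_obs(); print(o['ee_pos'],o['eef_rot'],o['force'],o['moment'])
```

```text
[0.4824795  0.0152177  0.14449459] [3.14113845e+00 2.76190662e-04 1.95615907e+00] [-1.13808293 -0.59399518  4.76132507] [-0.13096148  0.63339364  0.04009342]
```

>>> carry_out --plan '[[[-0.03, -0.14, 0, 0, 0, 0.1, 15], [-0.03, -0.14, 0, 0, 0, 0.1, 15], [-0.03, -0.14, 0, 0, 0, 0.1, 15], [-0.03, -0.14, 0, 0, 0, 0.1, 15], [-0.03, -0.14, 0, 0, 0, 0.1, 15], [-0.03, -0.14, 0, 0, 0, 0.1, 15], [-0.03, -0.14, 0, 0, 0, 0.1, 15], [-0.03, -0.14, 0, 0, 0, 0.1, 15], [0, 0, 0, 0, 0, 0, 15], [0, 0, 0, 0, 0, 0, 15]]]'

```text
time_s: 8.52
ee_pos: [0.4815, 0.0151, 0.1445]
eef_rot: [3.141, -0.001, 1.164]
force: [-1.1, 1.2, 5.0]
grip_width: 0.0217
grip_force: 45.0
```

Run:
```python
from h import *
c=snap('wrist','w5.png')
o=telemetry.get_obs(); print(o['ee_pos'],o['eef_rot'],o['force'],o['moment'],o['grip_width'])
im=c['pixels']; hsv=cv2.cvtColor(im,cv2.COLOR_RGB2HSV)
m=cv2.inRange(hsv,(12,90,90),(32,255,255)); m[:180]=0;m[275:]=0;m[:,:270]=0;m[:,370:]=0
k=max(cv2.findContours(m,0,1)[0],key=cv2.contourArea); print(cv2.minAreaRect(k),cv2.approxPolyDP(k,2,True).reshape(-1,2).tolist())
```

```text
[0.48149617 0.01516109 0.14448729] [ 3.14106149e+00 -6.07291885e-04  1.16467021e+00] [-1.27246888  0.70708194  6.16714968] [0.30257923 0.52873717 0.03201428] 0.02171988293440439
((315.4411926269531, 233.26473999023438), (38.07809066772461, 26.92145347595215), 75.96376037597656) [[322, 212], [299, 220], [307, 248], [306, 246], [311, 244], [310, 234], [314, 231], [315, 223], [323, 235], [323, 244], [333, 248]]
```

>>> carry_out --plan '[[[-0.03, -0.14, 0, 0, 0, 0.1, 15], [0, 0, 0, 0, 0, 0, 15], [0, 0, 0, 0, 0, 0, 15], [0, 0.2, 0, 0, 0, -0.15, 15], [0, 0, -3, 0, 0, 0, 15], [0, 0, -8, 0, 0, 0, 15], [0, 0, -15, 0, 0, 0, 15], [0, 0, -20, 0, 0, 0, 15], [0, 0, -20, 0, 0, -0.12, 15], [0, 0, -20, 0, 0, -0.12, 15], [0, 0, -20, 0, 0, -0.12, 15], [0, 0, -20, 0, 0, -0.12, 15], [0, 0, 0, 0, 0, -0.12, 15], [0, 0, 0, 0, 0, -0.12, 15], [0, 0, 0, 0, 0, -0.12, 15], [0, 0, 0, 0, 0, -0.12, 15], [0, 0, 0, 0, 0, -0.12, 15], [0, 0, 0, 0, 0, 0, 15]]]'

```text
time_s: 10.07
ee_pos: [0.4812, 0.0149, 0.2705]
eef_rot: [3.141, 0.0, 2.27]
force: [-0.1, -0.0, -1.0]
grip_width: 0.0221
grip_force: 45.0
```

Run:
```python
from h import *
o=telemetry.get_obs(); print(o['ee_pos'],o['eef_rot'],o['force'],o['grip_width'])
c=snap('wrist','w6.png'); im=c['pixels']; hsv=cv2.cvtColor(im,cv2.COLOR_RGB2HSV)
m=cv2.inRange(hsv,(12,90,90),(32,255,255)); m[:150]=0;m[290:]=0;m[:,:230]=0;m[:,400:]=0
k=max(cv2.findContours(m,0,1)[0],key=cv2.contourArea); r=cv2.minAreaRect(k);B=onplane(c,cv2.boxPoints(r),.0325);print(r,B.round(4).tolist())
d=np.diff(B,axis=0);print([(np.linalg.norm(v),np.degrees(np.arctan2(v[1],v[0]))) for v in d])
```

```text
[0.48123276 0.01487654 0.27049947] [3.14149577e+00 1.41932972e-04 2.26958664e+00] [-0.11282099 -0.01350753 -0.9625661 ] 0.022051797433265827
((318.24005126953125, 208.3200225830078), (18.399999618530273, 28.0), 53.13010025024414) [[0.47, 0.005, 0.0325], [0.4762, 0.032, 0.0325], [0.4941, 0.0279, 0.0325], [0.4879, 0.0006, 0.0325]]
[(np.float64(0.027787053887395174), np.float64(76.99374413686962)), (np.float64(0.018313487865957875), np.float64(-13.055994832561135)), (np.float64(0.027997635838329225), np.float64(-102.68472552442134))]
```

>>> carry_out --plan '[[[0, 0, 0, 0, 0, -0.124, 15], [0, 0, 0, 0, 0, -0.124, 15], [0, 0, 0, 0, 0, -0.124, 15], [0, 0, 0, 0, 0, -0.124, 15], [0, 0, 0, 0, 0, -0.124, 15], [0, 0, 0, 0, 0, -0.124, 15], [0, 0, 0, 0, 0, -0.124, 15], [6, -30, 0, 0, 0, 0, 15], [8, -35, 0, 0, 0, 0, 15], [8, -35, 0, 0, 0, 0, 15], [8, -35, 0, 0, 0, 0, 15], [8, -35, 0, 0, 0, 0, 15], [8, -35, 0, 0, 0, 0, 15], [8, -35, 0, 0, 0, 0, 15], [7.4, -35, 0, 0, 0, 0, 15], [0, 0, 0, 0, 0, 0, 15], [0, 0, 0, 0, 0, 0, 15], [0, 0, 0, 0, 0, 0, 15]]]'

```text
time_s: 11.62
ee_pos: [0.4178, -0.2593, 0.2701]
eef_rot: [3.141, -0.0, 3.13]
force: [0.0, -0.0, -0.5]
grip_width: 0.0214
grip_force: 45.0
```

Run:
```python
from h import *
c=snap('wrist','w7.png'); o=telemetry.get_obs(); print(o['ee_pos'],o['eef_rot'],o['force'],o['grip_width'])
a=load('w2')
# compare driver's look in hand with that at keeper: blade column/rows
for n in ('w4','w6','w7'):
    im=load(n)['pixels']; g=cv2.cvtColor(im,cv2.COLOR_RGB2HSV)
    m=cv2.inRange(g,(5,60,30),(18,200,140)); m[:200]=0;m[290:]=0;m[:,:270]=0;m[:,370:]=0
    print(n,[ (np.nonzero(m[r])[0][[0,-1]].tolist() if m[r].any() else None) for r in (245,252,260,270)])
c0=(c['pixels'])
cv2.imwrite('pics/c7.png',cv2.resize(c0[150:300,230:410,::-1],None,fx=4,fy=4,interpolation=cv2.INTER_CUBIC))
```

```text
[ 0.41798015 -0.2589109   0.27021648] [3.14148767e+00 1.24696316e-04 3.13170825e+00] [-0.15647289 -0.02741321 -0.90840443] 0.02157176191223192
w4 [[301, 325], [299, 335], [296, 338], [294, 339]]
w6 [[309, 324], [298, 334], [296, 335], [294, 339]]
w7 [[308, 325], [298, 339], [295, 338], [270, 340]]
```

View pics/c7.png

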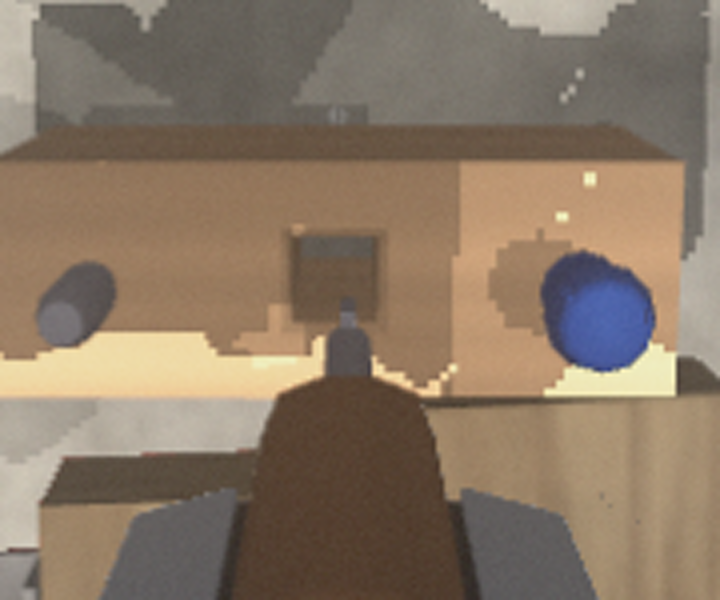

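Run:
```python
from h import *
c=load('w7'); o=telemetry.get_obs(); Rt=R.from_euler('xyz',o['eef_rot']).as_matrix()
t=lambda p:(Rt.T@(p-o['ee_pos'])*1000).round(2)
cr=lambda x,y:(230+x/4-.4,150+y/4-.4)
print('hole',[t(onplane(c,[cr(*q)],.088)[0]) for q in ((292,236),(378,236),(378,320),(292,320),(335,278))])
print('tip corner',t(onplane(c,[cr(347,298)],.152)[0]))
print('block',[t(onplane(c,[cr(*q)],.088)[0]) for q in ((680,160),(677,395))])
```

```text
hole [array([  9.41, -12.82, 182.21]), array([  9.35,   5.66, 182.22]), array([ -9.08,   5.68, 182.22]), array([ -9.02, -13.  , 182.22]), array([  0.21,  -3.62, 182.22])]
tip corner [  8.11  -0.99 118.22]
block [array([ 25.69,  70.2 , 182.22]), array([-26.09,  71.61, 182.23])]
```

>>> carry_out --plan '[[[-1.4, -2.9, 10, 0, 0, 0, 15], [0, 0, 20, 0, 0, 0, 15], [0, 0, 15, 0, 0, 0, 15], [0, 0, 10, 0, 0, 0, 15], [0, 0, 15, 0, 0, 0, 15], [0, 0, 15, 0, 0, 0, 15], [0, 0, 15, 0, 0, 0, 15], [0, 0, 15, 0, 0, 0, 15], [0, 0, 0, 0, 0, 0, 15]]]'

```text
time_s: 12.42
ee_pos: [0.4185, -0.2614, 0.1524]
eef_rot: [3.139, -0.003, 3.134]
force: [-0.9, 0.3, -1.8]
grip_width: 0.0222
grip_force: 45.0
```

>>> carry_out --plan '[[[0, 0, 12, 0, 0, 0, 15], [0, 0, 10, 0, 0, 0, 15], [0, 0, 6, 0, 0, 0, 15], [0, 0, 5, 0, 0, 0, 15], [0, 0, 1, 0, 0, 0, 15], [0, 0, 0, 0, 0, 0, 15], [0, 0, 0, 0, 0, 0, 15]]]'

```text
time_s: 13.0
ee_pos: [0.4193, -0.2626, 0.1213]
eef_rot: [-3.141, 0.0, 3.134]
force: [-0.5, -0.3, -2.0]
grip_width: 0.0217
grip_force: 45.0
```

>>> carry_out --plan '[[[0, 0, 0, 0, 0, 0, 40], [0, 0, 0, 0, 0, 0, 40], [0, 0, 0, 0, 0, 0, 40], [0, 0, 0, 0, 0, 0, 40], [0, 0, 0, 0, 0, 0, 40], [0, 0, -8, 0, 0, 0, 40], [0, 0, -15, 0, 0, 0, 40], [0, 0, -25, 0, 0, 0, 40], [0, 0, -35, 0, 0, 0, 40], [0, 0, -35, 0, 0, 0, 40], [0, 0, -32, 0, 0, 0, 40], [0, 0, 0, 0, 0, 0, 40]]]'

```text
time_s: 14.0
ee_pos: [0.4204, -0.2634, 0.278]
eef_rot: [-3.136, 0.008, 3.134]
force: [0.3, -0.4, 0.7]
grip_width: 0.0401
grip_force: 0.0
```

Run:
```python
from h import *
c=snap('wrist','w8.png'); o=telemetry.get_obs(); print(o['ee_pos'],o['eef_rot'],o['force'],o['grip_width'])
g=c['pixels'].astype(int); h=cv2.cvtColor(c['pixels'],cv2.COLOR_RGB2HSV)
m=cv2.inRange(h,(0,0,60),(180,30,130)); m[:190]=0;m[300:]=0;m[:,:290]=0;m[:,345:]=0
n,l,s,ce=cv2.connectedComponentsWithStats(m)
for i in range(1,n):
    if s[i,4]>60: print(s[i].tolist(),ce[i].round(1),onplane(c,[ce[i]],.176).round(4))
```

```text
[ 0.41988211 -0.26301515  0.27453089] [-3.1380804   0.00484647  3.13384838] [-0.42776229  0.23150554 -0.79466962] 0.04050616984611787
[307, 224, 24, 24, 439] [318.6 235.5] [[ 0.418  -0.2631  0.176 ]]
```

>>> carry_out --plan '[[[-4, 34, 0, 0, 0, 0, 40], [-4, 37, 0, 0, 0, 0, 40], [-4, 38, 0, 0, 0, 0, 40], [-4, 38, 0, 0, 0, 0, 40], [-6, 38, 0, 0, 0, 0, 40], [-8, 38, 0, 0, 0, 0, 40], [-15, 30, 0, 0, 0, 0, 40], [-25, 28, 0, 0, 0, 0, 40], [-30, 14, 0, 0, 0, 0, 40], [-25, 10, 0, 0, 0, 0, 40], [0, 0, 20, 0, 0, 0.118, 40], [0, 0, 30, 0, 0, 0.118, 40], [0, 0, 30, 0, 0, 0.118, 40], [0, 0, 20, 0, 0, 0, 40], [0, 0, 15, 0, 0, 0, 40], [0, 0, 0, 0, 0, 0, 40], [0, 0, 0, 0, 0, 0, 40]]]'

```text
time_s: 15.47
ee_pos: [0.5461, 0.0415, 0.1554]
eef_rot: [-3.141, -0.002, 2.78]
force: [0.2, 0.5, 0.6]
grip_width: 0.0401
grip_force: 0.0
```

Run:
```python
from h import *
c=snap('wrist','w9.png'); o=telemetry.get_obs(); print(o['ee_pos'],o['eef_rot'],o['grip_width'])
Rt=R.from_euler('xyz',o['eef_rot']).as_matrix()
t=lambda p:(Rt.T@(p-o['ee_pos'])*1000).round(1)
h=cv2.cvtColor(c['pixels'],cv2.COLOR_RGB2HSV)
m=cv2.inRange(h,(0,140,60),(8,255,255))|cv2.inRange(h,(170,140,60),(180,255,255)); m[:150]=0; m[380:]=0
k=max(cv2.findContours(m,0,1)[0],key=cv2.contourArea); b=cv2.boundingRect(k);print(b,cv2.minAreaRect(k))
ap=cv2.approxPolyDP(k,2.5,True).reshape(-1,2)
for q in ap: print(q,t(onplane(c,[q],.0505)[0]),t(onplane(c,[q],.021)[0]))
w=cv2.inRange(h,(0,0,200),(180,40,255)); w[:150]=0
for r in (190,200,210,220,235,250): 
    z=np.nonzero(w[r])[0]; print(r,z[[0,-1]].tolist() if len(z) else None)
```

```text
[0.54661604 0.04146871 0.15651324] [-3.14158192e+00  4.78580042e-05  2.77987923e+00] 0.03948006350415764
(308, 207, 18, 20) ((316.5, 216.5), (19.0, 17.0), 90.0)
[309 208] [ 22.1  -5.6 106. ] [ 17.7  -6.2 135.5]
[308 215] [ 17.3  -6.3 106. ] [ 12.4  -7.  135.5]
[315 212] [ 19.4  -1.6 106. ] [ 14.7  -1.7 135.5]
[322 215] [ 17.3   3.1 106. ] [ 12.4   3.5 135.5]
[323 226] [  9.7   3.8 106. ] [  4.    4.3 135.5]
[325 208] [ 22.1   5.2 106. ] [ 17.7   5.7 135.5]
190 [16, 79]
200 [30, 380]
210 [23, 380]
220 [3, 378]
235 [58, 378]
250 [67, 631]
```

>>> carry_out --plan '[[[0, -0.3, 15, 0, 0, 0, 40], [0, 0, 25, 0, 0, 0, 40], [0, 0, 30, 0, 0, 0, 40], [0, 0, 25, 0, 0, 0, 40], [0, 0, 15, 0, 0, 0, 40], [0, 0, 10, 0, 0, 0, 40], [0, 0, 8, 0, 0, 0, 40], [0, 0, 0, 0, 0, 0, 40], [0, 0, 0, 0, 0, 0, 40], [0, 0, 0, 0, 0, 0, 40]]]'

```text
time_s: 16.35
ee_pos: [0.5472, 0.0412, 0.0293]
eef_rot: [3.141, 0.002, 2.78]
force: [-0.5, 0.8, 0.6]
grip_width: 0.0399
grip_force: 0.0
```

>>> carry_out --plan '[[[0, 0, 3, 0, 0, 0, 40], [0, 0, 0, 0, 0, 0, 25], [0, 0, 0, 0, 0, 0, 18], [0, 0, 0, 0, 0, 0, 8], [0, 0, 0, 0, 0, 0, 8], [0, 0, 0, 0, 0, 0, 8], [0, 0, 0, 0, 0, 0, 8], [0, 0, 0, 0, 0, 0, 8]]]' --squeeze 45

```text
time_s: 17.02
ee_pos: [0.5465, 0.0412, 0.0251]
eef_rot: [3.142, 0.0, 2.78]
force: [0.2, 1.1, 0.8]
grip_width: 0.0136
grip_force: 45.0
```

>>> carry_out --plan '[[[0, -2, 0, 0, 0, 0, 8], [0, -4, 0, 0, 0, 0, 8], [0, -5, 0, 0, 0, 0, 8], [0, -5, 0, 0, 0, 0, 8], [0, -5, 0, 0, 0, 0, 8], [0, -5, 0, 0, 0, 0, 8]]]'

```text
time_s: 17.52
ee_pos: [0.5374, 0.0173, 0.0252]
eef_rot: [3.14, 0.0, 2.78]
force: [2.3, 6.5, -0.7]
grip_width: 0.0139
grip_force: 45.0
```

>>> carry_out --plan '[[[0, -5, 0, 0, 0, 0, 8], [0, -5, 0, 0, 0, 0, 8], [0, -5, 0, 0, 0, 0, 8], [0, -5, 0, 0, 0, 0, 8], [0, -6, 0, 0, 0, 0, 8], [0, -6, 0, 0, 0, 0, 8], [0, -6, 0, 0, 0, 0, 8], [0, -4, 0, 0, 0, 0, 8], [0, -2, 0, 0, 0, 0, 8], [0, 0, 0, 0, 0, 0, 8], [0, 0, 0, 0, 0, 0, 8], [0, 0, 0, 0, 0, 0, 8], [0, 0, 0, 0, 0, 0, 8], [0, 0, 0, 0, 0, 0, 8]]]'

```text
time_s: 18.68
ee_pos: [0.5217, -0.0244, 0.0251]
eef_rot: [-3.141, 0.0, 2.78]
force: [-1.7, -4.8, 4.8]
grip_width: 0.0138
grip_force: 45.0
```

Run:
```python
from h import *
o=telemetry.get_obs(); print(o['ee_pos'],o['eef_rot'],o['force'])
s0=load('side0'); s1=snap('side','side1.png')
def gm(c):
    h=cv2.cvtColor(c['pixels'],cv2.COLOR_RGB2HSV); m=cv2.inRange(h,(70,100,30),(95,255,160)); m[:150]=0;m[250:]=0;m[:,:260]=0;m[:,345:]=0
    y,x=np.nonzero(m); return len(x),x.mean(),y.mean(),x.min(),x.max(),y.min(),y.max()
print(gm(s0),gm(s1))
```

```text
[ 0.52172113 -0.02436711  0.02513531] [-3.14130298e+00  1.94554268e-04  2.77996258e+00] [-1.68437912 -4.82529869  4.8474156 ]
(573, np.float64(298.46771378708553), np.float64(215.35602094240838), np.int64(277), np.int64(320), np.int64(175), np.int64(229)) (196, np.float64(285.7704081632653), np.float64(220.56632653061226), np.int64(278), np.int64(293), np.int64(208), np.int64(235))
```

>>> carry_out --plan '[[[0, 0, -5, 0, 0, 0, 8], [0, 0, -15, 0, 0, 0, 8], [0, 0, -25, 0, 0, 0, 8], [0, 0, -30, 0, 0, 0, 8], [0, 0, -30, 0, 0, 0, 8], [0, 0, -25, 0, 0, 0, 8], [0, 0, -15, 0, 0, 0, 8], [23.2, 26.1, 0, 0, 0, 0, 8], [23.2, 26.1, 0, 0, 0, 0, 8], [23.2, 26.1, 0, 0, 0, 0, 8], [23.2, 26.1, 0, 0, 0, 0, 8], [23.2, 26.1, 0, 0, 0, 0, 8], [23.2, 26.1, 0, 0, 0, 0, 8], [23.2, 26.1, 0, 0, 0, 0, 8], [23.2, 26.1, 0, 0, 0, 0, 8], [23.2, 26.1, 0, 0, 0, 0, 8], [23.2, 26.1, 0, 0, 0, 0, 8], [0, 0, 0, 0, 0, -0.085, 8], [0, 0, 0, 0, 0, -0.085, 8], [0, 0, 0, 0, 0, 0, 8]]]'

```text
time_s: 20.4
ee_pos: [0.3962, 0.3026, 0.1698]
eef_rot: [-3.141, -0.001, 2.955]
force: [-0.1, 0.1, -2.7]
grip_width: 0.0137
grip_force: 45.0
```

>>> carry_out --plan '[[[0, 0, 0, 0, 0, 0, 8], [0, 0, 0, 0, 0, 0, 8]]]'

```text
time_s: 20.57
ee_pos: [0.397, 0.3018, 0.17]
eef_rot: [-3.141, -0.0, 2.947]
force: [-0.5, -0.6, -1.8]
grip_width: 0.0138
grip_force: 45.0
```

Run:
```python
from h import *
o=telemetry.get_obs(); print(o['ee_pos'],o['eef_rot'],o['force'],o['grip_width'])
s0=load('side0'); s1=snap('side','side2.png'); w=snap('wrist','w10.png'); s2=snap('scene','scene2.png')
def gm(c):
    h=cv2.cvtColor(c['pixels'],cv2.COLOR_RGB2HSV); m=cv2.inRange(h,(70,100,30),(95,255,160)); m[:150]=0;m[250:]=0;m[:,:260]=0;m[:,345:]=0
    y,x=np.nonzero(m); return len(x),x.mean(),y.mean(),x.min(),x.max(),y.min(),y.max()
print(gm(s0),gm(s1))
h=np.hstack([s0['pixels'][150:300,240:350],s1['pixels'][150:300,240:350]]); h=cv2.resize(h,None,fx=2.4,fy=2.4,interpolation=cv2.INTER_CUBIC)
cv2.imwrite('pics/c10.png',np.vstack([h[:,:,::-1],np.zeros((0,h.shape[1],3),np.uint8)]))
hs=cv2.cvtColor(w['pixels'],cv2.COLOR_RGB2HSV)
m=cv2.inRange(hs,(8,60,60),(28,255,255)); m[300:]=0; m[:40]=0
m=cv2.morphologyEx(m,cv2.MORPH_OPEN,np.ones((3,3)))
k=max(cv2.findContours(m,0,1)[0],key=cv2.contourArea); ap=cv2.approxPolyDP(cv2.convexHull(k),3,True).reshape(-1,2)
for q in ap: print(q,onplane(w,[q],.03)[0].round(4))
```

```text
[0.39699473 0.3017764  0.16998029] [-3.14148060e+00 -3.77366119e-04  2.94665103e+00] [-0.50447109 -0.62739585 -1.80618433] 0.013846246621508834
(573, np.float64(298.46771378708553), np.float64(215.35602094240838), np.int64(277), np.int64(320), np.int64(175), np.int64(229)) (677, np.float64(297.94682422451996), np.float64(217.4194977843427), np.int64(275), np.int64(320), np.int64(177), np.int64(235))
[465 153] [0.3617 0.4216 0.03  ]
[461 223] [0.4141 0.4119 0.03  ]
[249 220] [0.3802 0.2519 0.03  ]
[248 153] [0.3308 0.2626 0.03  ]
[356 144] [0.34   0.3423 0.03  ]
```

>>> carry_out --plan '[[[0, 0, 15, 0, 0, 0, 8], [0, 0, 25, 0, 0, 0, 8], [0, 0, 30, 0, 0, 0, 8], [0, 0, 25, 0, 0, 0, 8], [0, 0, 20, 0, 0, 0, 8], [0, 0, 15, 0, 0, 0, 8], [0, 0, 10, 0, 0, 0, 8], [0, 0, 5, 0, 0, 0, 8], [0, 0, 3, 0, 0, 0, 8], [0, 0, 3, 0, 0, 0, 8], [0, 0, 0, 0, 0, 0, 8], [0, 0, 0, 0, 0, 0, 8], [0, 0, 0, 0, 0, 0, 8]]]'

```text
time_s: 21.8
ee_pos: [0.3974, 0.3021, 0.0196]
eef_rot: [3.141, 0.001, 2.95]
force: [-0.6, -0.0, -1.0]
grip_width: 0.0137
grip_force: 45.0
```

>>> carry_out --plan '[[[0, 0, 1.5, 0, 0, 0, 8], [0, 0, 1.5, 0, 0, 0, 8], [0, 0, 1.5, 0, 0, 0, 8], [0, 0, 0, 0, 0, 0, 8], [0, 0, 0, 0, 0, 0, 8]]]'

```text
time_s: 22.22
ee_pos: [0.3971, 0.302, 0.0146]
eef_rot: [3.141, 0.0, 2.95]
force: [-0.7, -0.9, 0.6]
grip_width: 0.0139
grip_force: 45.0
```

>>> carry_out --plan '[[[0, 0, 0.8, 0, 0, 0, 8], [0, 0, 0, 0, 0, 0, 8], [0, 0, 0, 0, 0, 0, 8], [0, 0, 0, 0, 0, 0, 8]]]'

```text
time_s: 22.55
ee_pos: [0.3971, 0.302, 0.0146]
eef_rot: [3.141, 0.0, 2.95]
force: [-5.7, -4.0, 14.2]
grip_width: 0.0135
grip_force: 45.0
```

>>> carry_out --plan '[[[0, 0, -0.5, 0, 0, 0, 8], [0, 0, 0, 0, 0, 0, 36], [0, 0, 0, 0, 0, 0, 36], [0, 0, 0, 0, 0, 0, 36], [0, 0, 0, 0, 0, 0, 36], [0, 0, -10, 0, 0, 0, 36], [0, 0, -20, 0, 0, 0, 36], [0, 0, -35, 0, 0, 0, 36], [0, 0, -35, 0, 0, 0, 36], [0, 0, -35, 0, 0, 0, 36], [0, 0, -30, 0, 0, 0, 36], [0, 0, 0, 0, 0, 0, 36], [0, 0, 0, 0, 0, 0, 36], [0, 0, 0, 0, 0, 0, 36]]]'

```text
time_s: 23.72
ee_pos: [0.3967, 0.3017, 0.1789]
eef_rot: [-3.141, -0.0, 2.95]
force: [0.3, -0.0, -1.1]
grip_width: 0.0361
grip_force: 0.0
```

Run:
```python
from h import *
o=telemetry.get_obs(); print(o['time_s'],o['ee_pos'],o['force'],o['grip_width'])
w=snap('wrist','w11.png'); s=snap('side','side3.png')
h=cv2.cvtColor(w['pixels'],cv2.COLOR_RGB2HSV); m=cv2.inRange(h,(0,0,150),(180,45,255)); m[:100]=0;m[300:]=0
k=max(cv2.findContours(m,0,1)[0],key=cv2.contourArea); ap=cv2.approxPolyDP(cv2.convexHull(k),3,True).reshape(-1,2)
print(onplane(w,ap,.011).round(4).tolist())
def gm(c):
    h=cv2.cvtColor(c['pixels'],cv2.COLOR_RGB2HSV); out=[]
    m=cv2.inRange(h,(0,0,150),(180,60,255)); m[:205]=0;m[232:]=0;m[:,:275]=0;m[:,:]=m; m[:,325:]=0
    n,l,st,ce=cv2.connectedComponentsWithStats(m); return [(st[i,4],ce[i].round(1).tolist()) for i in range(1,n) if 4<st[i,4]<60]
print(gm(load('side0')),gm(s))
```

```text
23.7167 [0.39670839 0.30174864 0.17885621] [ 0.27213527 -0.02740693 -1.06497271] 0.036119714050953114
[[0.3875, 0.3999, 0.011], [0.4407, 0.3885, 0.011], [0.4153, 0.2627, 0.011], [0.3622, 0.2734, 0.011]]
[(np.int32(31), [316.7, 221.0]), (np.int32(31), [284.4, 225.4])] [(np.int32(40), [317.0, 223.2]), (np.int32(30), [284.6, 227.4])]
```

```bash
python3 -c "
from station import ctrl; print(ctrl.hand_in())"
```

```text
the job is handed in; nothing more can be done
None
```

I handed the job in at about 24 s with every step carried out. By my last camera measurements, the keeper is turned to about 1.43 rad, the screwdriver stands in its hole, the head has dropped level without shifting, and the plate lies flat near the middle of the tray; no verdict came back.

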